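# Compare a slide with the reference vial in the comparator viewer

## Robot

A 7-joint arm with a two-finger parallel gripper is mounted at the origin on the work surface. World frame = base frame: x ahead of the robot, y to its left, z up, the work surface at z = 0. Lengths are in m, angles in rad, forces in N, time in s.
With the tool pointing down it reaches from about 0.425 to 0.875 m from the base axis. Payload 8.4 kg.
Tool frame: the origin (TCP) lies midway between the tips of the shut fingers; the grasp point (between the pads) lies 19 mm behind it (arm.grip_point_offset is the distance from the TCP to the grasp point, in m); z points along the fingers, x is the direction in which the jaws open and shut, and the axes are right-handed (so a half turn about z gives the same grasp; the last joint's range is limited). The gripper opens to 85 mm and grips with 20 to 120 N. Pads are 22 mm wide; open, the fingers measure 114 mm over their backs; the gripper's body (76 mm by 85 mm) begins 54 mm behind the grasp point. The pads swing forward as they close: fully open they stand 13 mm farther back than shut.
Start: joints at [1.211, 0.333, 0.04, 1.465, -0.013, 1.343, -0.059], TCP at [0.168, -0.628, 0.231] pointing down, gripper open.
Joint ranges: [-2.58, 2.58], [-0.38, 2.09], [-1.3, 1.39], [0.25, 2.4], [-1.5, 4.64], [0.08, 2.09], [-2.65, 2.65]. Speed limits (rad/s): [2.22, 2.22, 2.79, 2.79, 3.14, 3.14, 3.14].

## Interface

Orientations are given as a unit quaternion [x, y, z, w].
In Python, from rig import sensors, read_camera, camera_info, ticket, arm gives the robot as it stands.
- The arm moves only by the shell command python3 -m crank 'ROWS' [FORCE]. ROWS is JSON, a list of rows, each an object with "dp": the shift along the tool's x, y, z in m, a list of three; "spin": the turn about the tool's z in degrees; "claw": the closure, from -1 (fully open) to 1 (shut). In form: [{"dp": [x, y, z], "spin": spin, "claw": claw}, ...]. A call has 1 to 12 rows; each row is the pose to reach, as a shift and turn from the pose commanded when the call began, along the tool's axes at that moment; what a row does not reach only later rows make up. A row lasts 1/10 s, in which the tool goes at most 50 mm and 8.59 degrees, less where a joint would pass 70% of its speed; a pose out of reach is approached as far as the arm can. A call with a gripper value outside its range is refused whole. The fingers move at their own pace and stop on an object; FORCE is the grip in N (left out, the last holds). Time passes only in rows, so rows that repeat a pose let the fingers close. It gives the time, the measured TCP pose, the force and the opening at its end, in the units of the state.
- sensors.state(): the state, without advancing time (a new reading comes with each control period).
- read_camera(name): name is "scene" or "side" or "wrist"; returns the picture (400x640x3 uint8, red, green, blue); there is no depth.
- camera_info(name): a dict with "intrinsics" (3x3 intrinsics, pixels), "origin" and "orientation" of the camera in the world; the wrist camera has in their place "hand_eye" (4x4, takes a point from camera to tool coordinates, whose origin is the TCP and whose axes are the tool frame's). Camera axes: x right, y down, z forward; pixel columns grow to the right and rows downward; lengths in m; the calibration is good to about 2 mm. A picture is of the moment at which its call begins: read the wrist's pose just before it. camera_info takes no time and is no camera call.
- ticket.job_done(): hands the job in, once; it reports no verdict.
The state is a dict: "time_s": time; "joint_pos": joint angles; "joint_velocities": joint speeds; "joint_efforts": joint torques, N m; "ee_pos": TCP position; "tcp_rot": TCP orientation; "ft_force": force on the tool from outside, world axes, zero at the start; "moment": the same for the moment, N m; "width": finger opening in m.
Only numpy, scipy, OpenCV 4.12 (cv2) and the standard library are available. Lean on these libraries where they do the work, as an engineer would, in place of code of your own. Each camera call takes 0.05 s, during which the arm holds its last target. There are 200 camera calls.

## Task

First stand the tall glass vial upright in the round well of the white viewer, fully down, and let go of it. Then take the slide carrier out of its stand by the handle, lower it through the narrow slot in the viewer's top and finish while still holding it hanging there, with the middle of its slide level with the lamp inside (it must not be let down onto the viewer's floor or released). Leave the short vial, the slide box and the bottle where they are.

Things in the scene. Friction and masses are not known exactly. Their poses are not given: they have to be found in the camera images.
- viewer: White comparator viewer, a fixed box 110 mm deep (its x), 180 mm wide (its y) and 115 mm high with a flat top. Origin at the centre of its underside, z up; its clear viewing pane is on its +x face, in the -y half. The top is 15 mm thick and has a narrow slot (y = -45 mm) and a round well (y = +45 mm).
- slot (a point): Centre of the slot's mouth in the viewer's top face (115 mm up). The slot goes through the top into a hollow chamber; it is 12 mm wide along the viewer's x and 38 mm long along the viewer's y, 2 mm more than the carrier's frame each way, with a 2 mm chamfered mouth. Axes as the viewer's.
- lamp_level (a point): Point inside the chamber straight below the slot's centre, 40 mm below the top face, at the height of the round white lamp (24 mm across, on the chamber wall opposite the pane): where the middle of the slide must be held. The chamber floor is 69 mm below this point. Axes as the viewer's.
- well (a point): Centre of the mouth of the round well in the viewer's top face (115 mm up): 26 mm bore with a 2 mm chamfer and a flat floor 30 mm below the mouth.
- vial_mid (a point): Centre (half-way up, 47.5 mm above its foot) of the tall glass vial, 24 mm diameter, 95 mm high, flat foot with a 2 mm chamfer, white cap of the same diameter as the top 16 mm. About 50 g. It stands on the bench; z up its axis. In the well 65 mm of it stand out.
- stand: Fixed grey stand for the carrier, foot 80 x 90 mm, 50 mm high; origin at the centre of its underside. A 13 x 39 mm pocket (short along its x, long along its y, with its floor 8 mm above the bench) holds the carrier upright.
- carrier_slide (a point): Middle of the glass slide in the black slide carrier, 45 mm above the carrier's foot. The carrier is an upright flat frame 10 mm thick (its x), 36 mm wide (its y) and 90 mm high (its z), with a flat handle on top; about 60 g. Either way round will do.
- carrier_handle (a point): Grip point on the carrier's handle, 122 mm above its foot and 77 mm straight above the slide's middle. The handle is a flat bar 10 mm thick (carrier's x), 24 mm wide (carrier's y), from 90 to 145 mm above the foot.
- short_vial_mid (a point): Centre of the short vial, of the same make as the tall one but 55 mm high, 24 mm diameter; to be left alone.
- slide_box: Cardboard box of slides, 85 x 60 x 38 mm, origin at the centre of its underside; to be left alone.
- oil_bottle: Small capped bottle, 32 mm diameter, 65 mm high, beyond the viewer; origin at the centre of its underside; to be left alone.
Not all that is in view belongs to the job. There is more than one size of the part that bears carrier_slide; the job needs the larger.

How it is judged:
On the way:
1. the tall vial stands in the viewer's well, fully down and let go (horizontal distance between vial_mid and well below 0.006 m and z of vial_mid in the frame of well between 0.012 and 0.0215 m and angle between vial_mid's own z axis and vertical below 0.12 rad and contact force between the fingers and vial below 0.1 N), for 0.2 s.
At the end, for the whole second after the job is handed in: Tall vial free in the well (axis within 6 mm, foot within 4 mm of its floor, upright within 0.12 rad); carrier still gripped (over 1 N), still, upright within 0.12 rad, its slide's middle within 8 mm in height, 4 mm across and 5 mm along the slot of the lamp-level point, off the floor (all of step 1 and x of carrier_slide in the frame of lamp_level between -0.004 and 0.004 m and y of carrier_slide in the frame of lamp_level between -0.005 and 0.005 m and z of carrier_slide in the frame of lamp_level between -0.008 and 0.008 m and angle between carrier_slide's own z axis and vertical below 0.12 rad and contact force between the fingers and carrier above 1 N and linear speed of carrier below 0.02 m/s); the arm keeps its last pose, push and grip.
It fails at once if the short vial, the slide box or the bottle is shifted or knocked over (distance of any of short_vial_mid, slide_box, oil_bottle from where it was at the start of the episode above 0.02 m).
It also fails if it takes over 67 s, if anything falls off the work surface, if the arm or the gripper's body presses on something with over 40 N, if the wrist force passes 120 N, or if a joint passes its speed limit or range.

## Working session

There is one attempt and no reset: what is moved stays moved. The work goes in short steps, Python scripts to look and compute and a shell command to move; the robot and the scene stay as the last step left them, time stands still between calls to the robot, and variables do not carry over. Pictures are saved under pics/ and viewed, about 8 in all and at most 12, crops included, and the job is handed in when it is done.

```bash
mkdir -p pics; ls
python3 - <<'E'
from rig import sensors, read_camera, camera_info, arm
import cv2
print(sensors.state())
for n in ("scene","side","wrist"):
    print(n,camera_info(n))
    cv2.imwrite(f"pics/{n}0.png",read_camera(n)[:,:,::-1])
print(arm.grip_point_offset)
E
```

```text
pics
{'time_s': 0.0, 'joint_pos': array([ 1.21077402,  0.33390111,  0.03989964,  1.46627429, -0.01340472,
        1.34331873, -0.05851031]), 'joint_velocities': array([ 0.00041246, -0.0003576 ,  0.00198382,  0.00134818, -0.00170788,
       -0.00030405, -0.00032941]), 'joint_efforts': array([-5.68647902e-04, -6.58556914e+01,  1.36513464e+00, -4.05564094e+01,
        1.68292481e-02,  1.26461405e-02, -4.45202693e-05]), 'ee_pos': array([ 0.1674571 , -0.62757876,  0.23042649]), 'tcp_rot': array([ 7.93039414e-01, -6.09169779e-01, -6.81654425e-04, -4.51466087e-04]), 'ft_force': array([ 0.05270352, -0.12786576, -0.17674871]), 'moment': array([-0.0164208 , -0.00054783,  0.02561812]), 'width': 0.08489377556191972}
scene {'intrinsics': array([[434.47147833,   0.        , 320.73965802],
       [  0.        , 434.47147833, 196.7337298 ],
       [  0.        ,   0.        ,   1.        ]]), 'origin': array([1.17324371, 0.78045982, 0.83265632]), 'orientation': array([ 0.28020014,  0.8474305 , -0.42967339, -0.13685834])}
side {'intrinsics': array([[465.45117215,   0.        , 324.20348847],
       [  0.        , 465.45117215, 202.46269953],
       [  0.        ,   0.        ,   1.        ]]), 'origin': array([ 0.32240454, -0.93935367,  0.8757959 ]), 'orientation': array([ 0.89538646, -0.1375845 ,  0.06862618, -0.41790435])}
wrist {'intrinsics': array([[350.07973461,   0.        , 319.62095124],
       [  0.        , 350.07973461, 194.85528917],
       [  0.        ,   0.        ,   1.        ]]), 'hand_eye': array([[ 9.99999613e-01, -3.42721785e-04,  8.10226733e-04,
         2.95285125e-04],
       [ 7.47450912e-05,  9.50763860e-01,  3.09916243e-01,
        -7.88459216e-02],
       [-8.76549344e-04, -3.09916062e-01,  9.50763517e-01,
        -1.42798663e-01],
       [ 0.00000000e+00,  0.00000000e+00,  0.00000000e+00,
         1.00000000e+00]])}
0.0187
```

View pics/scene0.png

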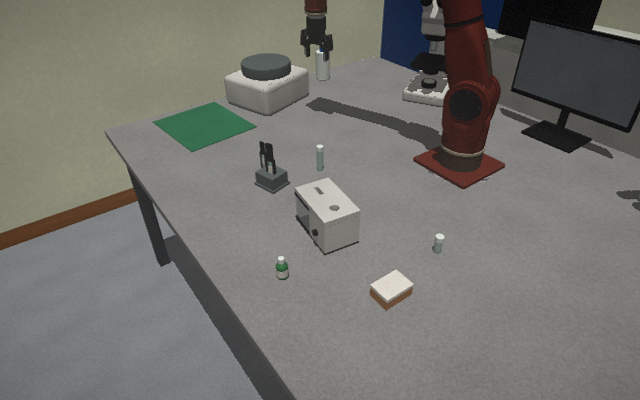

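View pics/side0.png

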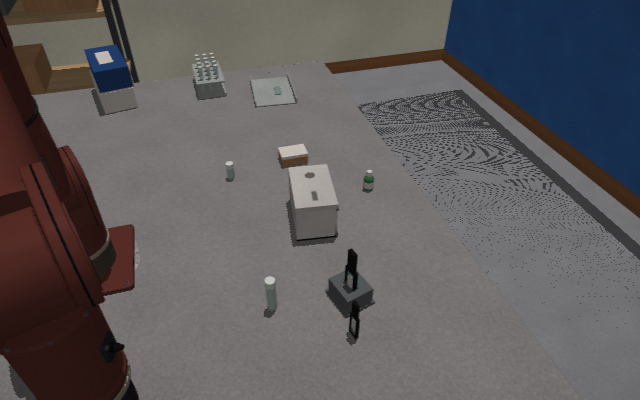

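The scene view shows the viewer at about (327,213), tall vial (320,158), short vial (438,243), box (391,288), bottle (282,268) and stand (271,178). There are two carrier candidates: side view (351,268), in the stand, and side view (354,320), in front of it and apparently smaller. I'll enlarge to confirm.

Run:
```python
import cv2,numpy as np
a=cv2.imread("pics/scene0.png")[130:265,235:370]; b=cv2.imread("pics/side0.png")[155:345,225:400]
a=cv2.resize(a,(400,400),interpolation=cv2.INTER_CUBIC); b=cv2.resize(b,(400,434),interpolation=cv2.INTER_CUBIC)
c=np.zeros((434,800,3),np.uint8); c[:400,:400]=a; c[:,400:]=b
c=cv2.convertScaleAbs(c,alpha=1.5,beta=15)
cv2.imwrite("pics/crop1.png",c)
```

```text
(no output)
```

View pics/crop1.png

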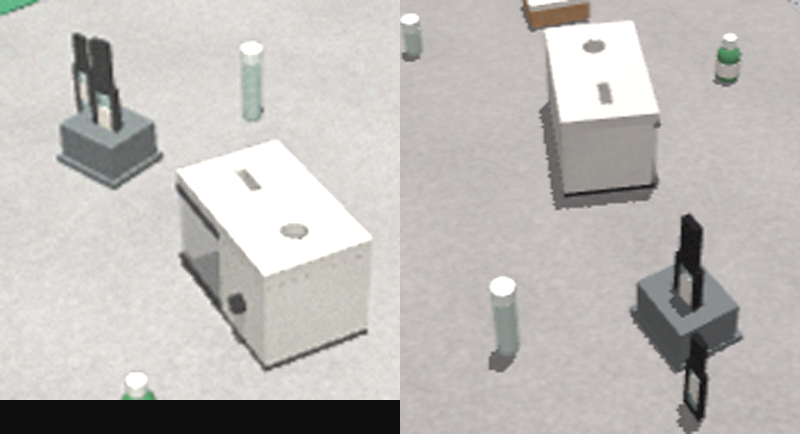

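The larger carrier is the one in the stand: its frame is bigger, and its handle is longer and wider. The one in front of the stand is the smaller decoy, standing on the bench. Next I measure everything.

```bash
cat > h.py <<'E'
import numpy as np, cv2
from scipy.spatial.transform import Rotation as R
from rig import sensors, read_camera, camera_info
def pose(n,st=None):
    i=camera_info(n); K=np.array(i["intrinsics"])
    if n!="wrist": return K,R.from_quat(i["orientation"]).as_matrix(),np.array(i["origin"])
    st=st or sensors.state(); H=np.array(i["hand_eye"]); M=R.from_quat(st["tcp_rot"]).as_matrix()
    return K,M@H[:3,:3],np.array(st["ee_pos"])+M@H[:3,3]
def plane(P,px,z):
    K,Rm,o=P; px=np.atleast_2d(px).astype(float)
    d=np.c_[px,np.ones(len(px))]@np.linalg.inv(K).T@Rm.T
    return o+d*((z-o[2])/d[:,2])[:,None]
def proj(P,X):
    K,Rm,o=P; c=(np.atleast_2d(X)-o)@Rm@K.T
    return c[:,:2]/c[:,2:]
def quad(m):
    c=max(cv2.findContours(m.astype(np.uint8),cv2.RETR_EXTERNAL,cv2.CHAIN_APPROX_NONE)[0],key=cv2.contourArea)
    h=cv2.convexHull(c); L=cv2.arcLength(h,True)
    for e in np.arange(.01,.1,.005):
        q=cv2.approxPolyDP(h,e*L,True)
        if len(q)<=4: break
    return q[:,0].astype(float),cv2.contourArea(c)
E
python3 - <<'E'
from h import *
np.set_printoptions(precision=4,suppress=True)
for n,roi in (("scene",(285,170,370,260)),("side",(280,155,345,250))):
    im=cv2.imread(f"pics/{n}0.png"); P=pose(n)
    g=cv2.cvtColor(im,cv2.COLOR_BGR2GRAY); x0,y0,x1,y1=roi
    sub=g[y0:y1,x0:x1]
    t,_=cv2.threshold(sub[sub>110].reshape(-1,1),0,255,cv2.THRESH_OTSU); print(n,"thr",t,np.percentile(sub,[10,30,50,70,90]))
    q,a=quad(sub>t+0); q+=[x0,y0]; X=plane(P,q,.115); print(q.tolist(),a); print(X, X.mean(0)); print(np.linalg.norm(X-np.roll(X,1,0),axis=1))
    # rough plane points, white caps, black, etc
    pts={"scene":{"tallcap":(320,147,.095),"tallfoot":(320,170,0),"short":(438.5,237,.055),"box":(391,283,.038),"bot":(282,260,.065),"standfoot":[(274-1,178,.02)],"dec":(263,165,.03)},
     "side":{"tallcap":(270,280,.095),"tallfoot":(271,310,0),"short":(230,164,.055),"box":(293,152,.038),"bot":(369,174,.065),"handletop":(351,251,.153),"dectop":(354,303,.1),"decfoot":(355,336,0)}}[n]
    for k,v in pts.items():
        if len(v)==3: print(k,plane(P,v[:2],v[2])[0])
E
```

```text
scene thr 162.0 [106. 129. 135. 138. 194.]
[[295.0, 187.0], [329.0, 178.0], [359.0, 210.0], [324.0, 222.0]] 1483.0
[[ 0.6325 -0.0902  0.115 ]
 [ 0.5266 -0.0681  0.115 ]
 [ 0.5552  0.102   0.115 ]
 [ 0.6598  0.0859  0.115 ]] [0.5935 0.0074 0.115 ]
[0.1782 0.1082 0.1725 0.1058]
tallcap [ 0.4192 -0.2599  0.095 ]
tallfoot [ 0.4178 -0.2634  0.    ]
short [0.4099 0.2618 0.055 ]
box [0.6129 0.2943 0.038 ]
bot [0.7959 0.0932 0.065 ]
dec [ 0.5836 -0.3707  0.03  ]
side thr 142.0 [ 62.  92. 116. 120. 169.]
[[326.0, 164.0], [337.0, 203.0], [296.0, 207.0], [288.0, 168.0]] 1598.5
[[ 0.661   0.0862  0.115 ]
 [ 0.6351 -0.0856  0.115 ]
 [ 0.5314 -0.07    0.115 ]
 [ 0.5536  0.0989  0.115 ]] [0.5953 0.0074 0.115 ]
[0.1082 0.1737 0.1049 0.1703]
tallcap [ 0.4192 -0.2673  0.095 ]
tallfoot [ 0.4136 -0.2739 -0.    ]
short [0.4084 0.2527 0.055 ]
box [0.6141 0.2848 0.038 ]
bot [0.7884 0.0683 0.065 ]
handletop [ 0.5962 -0.2895  0.153 ]
dectop [ 0.5706 -0.3837  0.1   ]
decfoot [ 0.5734 -0.3966  0.    ]
```

```bash
python3 -m crank '[{"dp":[-0.1,-0.12,-0.08],"spin":-15,"claw":-1},{"dp":[-0.3565,-0.44,-0.13],"spin":-66,"claw":-1},{"dp":[-0.3565,-0.44,-0.13],"spin":-66,"claw":-1},{"dp":[-0.3565,-0.44,-0.13],"spin":-66,"claw":-1},{"dp":[-0.3565,-0.44,-0.13],"spin":-66,"claw":-1},{"dp":[-0.3565,-0.44,-0.13],"spin":-66,"claw":-1},{"dp":[-0.3565,-0.44,-0.13],"spin":-66,"claw":-1},{"dp":[-0.3565,-0.44,-0.13],"spin":-66,"claw":-1},{"dp":[-0.3565,-0.44,-0.13],"spin":-66,"claw":-1},{"dp":[-0.3565,-0.44,-0.13],"spin":-66,"claw":-1},{"dp":[-0.3565,-0.44,-0.13],"spin":-66,"claw":-1},{"dp":[-0.3565,-0.44,-0.13],"spin":-66,"claw":-1}]'
cat > snap.py <<'E'
import sys; from h import *; import pickle
st=sensors.state(); im=read_camera("wrist")[:,:,::-1]
cv2.imwrite(f"pics/{sys.argv[1]}.png",im); pickle.dump(pose("wrist",st),open(f"pics/{sys.argv[1]}.pkl","wb"))
print(st["time_s"],st["ee_pos"],st["tcp_rot"],st["joint_pos"].round(2))
E
python3 -m crank '[{"dp":[0,0,0],"spin":0,"claw":-1},{"dp":[0,0,0],"spin":0,"claw":-1}]'; python3 snap.py w1
```

```text
time_s: 1.35
ee_pos: [0.5024, -0.1664, 0.3621]
tcp_rot: [0.997, -0.077, 0.001, -0.0]
ft_force: [-0.1, -0.7, -0.4]
width: 0.0855
time_s: 1.55
ee_pos: [0.5008, -0.1698, 0.361]
tcp_rot: [0.997, -0.078, -0.0, 0.0]
ft_force: [-0.8, -0.5, -0.3]
width: 0.0852
1.55 [ 0.50083044 -0.16984142  0.36101551] [ 9.96933915e-01 -7.82475743e-02 -2.93833918e-04  9.04152556e-06] [ 0.7   0.08 -0.49  1.52  0.04  1.56  0.06]
```

View pics/w1.png

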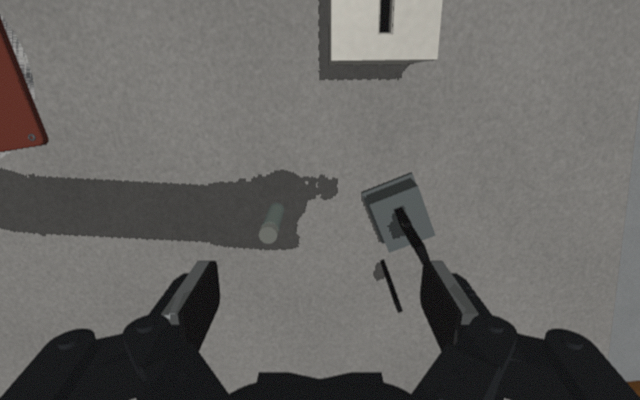

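The wrist view shows the vial cap at (269,232), the stand top around (400,215) with the carrier handle leaning to (425,258), the decoy at (391,287), and the viewer with its slot at (386,15).

Run:
```python
from h import *; import pickle
np.set_printoptions(precision=4,suppress=True)
P=pickle.load(open("pics/w1.pkl","rb")); im=cv2.imread("pics/w1.png"); hsv=cv2.cvtColor(im,cv2.COLOR_BGR2HSV)
print("cap px",im[232,269],"body",im[212,274],"bg",im[240,285],"stand",im[200,420],im[185,390],im[230,420],im[240,440])
b,g,r=[im[:,:,i].astype(int) for i in range(3)]
sub=np.zeros(g.shape,bool); sub[195:245,255:295]=1
print(g[222:246:3,256:284:3])
m=(g-r>3)&(g>60); s=np.zeros_like(m); s[165:255,350:440]=1
q,a=quad(m&s); X=plane(P,q,.05); print(q.tolist(),a); print(X,X.mean(0)); print(np.linalg.norm(X-np.roll(X,1,0),axis=1))
print("cap",plane(P,[269,232],.095))
# viewer slot
print("slot-end",plane(P,[386,33],.115), "viewer edge",plane(P,[[332,60],[438,60]],.115))
print((m&s)[170:254:4,356:440:3].astype(int).tolist().__str__().replace("], ","]\n").replace(", ",""))
```

```text
cap px [103 109 105] body [87 90 84] bg [68 71 71] stand [91 92 85] [74 76 72] [90 91 86] [118 122 122]
[[ 64  66  67  94  97 101  93  88  76  69]
 [ 66  68  92  93  94  91  92  86  71  70]
 [ 66  69 101 106 107 106  91  91  68  73]
 [ 67  88 107 109 108 107 108  85  72  71]
 [ 71 102 107 106 109 109 107  87  71  69]
 [ 67  93 109 107 109 108 109  75  70  69]
 [ 65  68 104 107 107 110 102  66  70  71]
 [ 67  64  69  86  92  85  68  65  69  70]]
[[417.0, 186.0], [434.0, 234.0], [389.0, 251.0], [369.0, 205.0]] 1818.5
[[ 0.6218 -0.2466  0.05  ]
 [ 0.6405 -0.3214  0.05  ]
 [ 0.575  -0.3381  0.05  ]
 [ 0.5545 -0.2636  0.05  ]] [ 0.598  -0.2924  0.05  ]
[0.0694 0.0771 0.0676 0.0773]
cap [[ 0.4205 -0.263   0.095 ]]
slot-end [[ 0.5865 -0.0572  0.115 ]] viewer edge [[ 0.5286 -0.074   0.115 ]
 [ 0.6373 -0.0911  0.115 ]]
[[0000000000000000000000000000]
[0000000000000000001000000000]
[0000000000000001011000000000]
[0000000000011100000000000000]
[0000000011110000000010000000]
[0000011100000000011110000000]
[0011000000000011111111000000]
[0000000000111111111111000000]
[0000001111111111111111100000]
[0000011111111110110111100000]
[0000001111111000011111110000]
[0000001111110000011111110000]
[0000001101110000001111111000]
[0000000111110000000111110000]
[0000000011100000000111111100]
[0000000011110000000011111100]
[0000000001100000000001111110]
[0000000001111111100000110000]
[0000000000111111110000000000]
[0000000000011111100000000000]
[0000000000011000000000000000]]
```

```bash
python3 -m crank '[{"dp":[-0.02,0.03,0.05],"spin":0,"claw":-1},{"dp":[-0.04,0.06,0.09],"spin":0,"claw":-1},{"dp":[-0.065,0.1066,0.14],"spin":0,"claw":-1},{"dp":[-0.065,0.1066,0.16],"spin":0,"claw":-1},{"dp":[-0.065,0.1066,0.16],"spin":0,"claw":-1},{"dp":[-0.065,0.1066,0.16],"spin":0,"claw":-1},{"dp":[-0.065,0.1066,0.16],"spin":0,"claw":-1}]' ; python3 snap.py w2
```

```text
time_s: 2.3
ee_pos: [0.4206, -0.2653, 0.2027]
tcp_rot: [0.997, -0.079, 0.001, 0.0]
ft_force: [-0.0, 0.2, 1.4]
width: 0.0857
2.3 [ 0.42062404 -0.2652763   0.20265006] [ 9.96867849e-01 -7.90801467e-02  8.68024328e-04  2.62752839e-04] [ 0.85  0.06 -0.39  1.85  0.02  1.23  0.3 ]
```

View pics/w2.png

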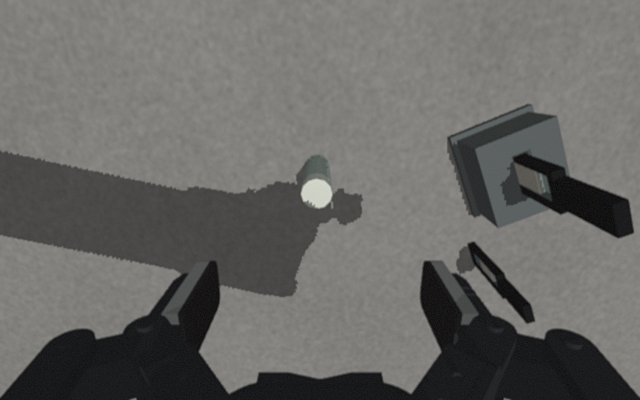

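The cap is centred at about (316.5,193.5), and the handle top end face is near (623,218).

Run:
```python
from h import *; import pickle
np.set_printoptions(precision=4,suppress=True)
P=pickle.load(open("pics/w2.pkl","rb")); im=cv2.imread("pics/w2.png"); g=cv2.cvtColor(im,cv2.COLOR_BGR2GRAY)
m=np.zeros_like(g); m[165:220,290:345]=g[165:220,290:345]>150
c=max(cv2.findContours(m,0,1)[0],key=cv2.contourArea); cc,rad=cv2.minEnclosingCircle(c); print(cc,rad)
X=plane(P,cc,.095)[0]; st=sensors.state(); M=R.from_quat(st["tcp_rot"]).as_matrix()
print(X,"tool delta",M.T@(X-st["ee_pos"]))
b,gg,r=[im[:,:,i].astype(int) for i in range(3)]
s=np.zeros(g.shape,bool); s[95:235,465:575]=1
q,a=quad((g>70)&(gg-r>3)&s); X=plane(P,q,.05); print(q.tolist()); print(X,X.mean(0))
```

```text
(316.2758483886719, 193.0) 15.406343460083008
[ 0.4177 -0.2663  0.095 ] tool delta [-0.0034  0.0017  0.108 ]
[[556.0, 116.0], [569.0, 174.0], [498.0, 227.0], [475.0, 149.0]]
[[ 0.622  -0.2459  0.05  ]
 [ 0.6357 -0.2984  0.05  ]
 [ 0.5744 -0.3393  0.05  ]
 [ 0.555  -0.2631  0.05  ]] [ 0.5968 -0.2867  0.05  ]
```

```bash
python3 -m crank '[{"dp":[-0.003,0.0015,0.05],"spin":0,"claw":-1},{"dp":[-0.003,0.0015,0.1],"spin":0,"claw":-1},{"dp":[-0.003,0.0015,0.13],"spin":0,"claw":-1},{"dp":[-0.003,0.0015,0.149],"spin":0,"claw":-1},{"dp":[-0.003,0.0015,0.149],"spin":0,"claw":-1},{"dp":[-0.003,0.0015,0.149],"spin":0,"claw":1},{"dp":[-0.003,0.0015,0.149],"spin":0,"claw":1},{"dp":[-0.003,0.0015,0.149],"spin":0,"claw":1},{"dp":[-0.003,0.0015,0.149],"spin":0,"claw":1},{"dp":[-0.003,0.0015,0.149],"spin":0,"claw":1},{"dp":[-0.003,0.0015,0.149],"spin":0,"claw":1},{"dp":[-0.003,0.0015,0.149],"spin":0,"claw":1}]' 30; python3 -m crank '[{"dp":[0,0,0],"spin":0,"claw":1},{"dp":[0,0,0],"spin":0,"claw":1}]'
```

```text
time_s: 3.55
ee_pos: [0.4172, -0.2665, 0.0532]
tcp_rot: [0.997, -0.079, 0.001, 0.0]
ft_force: [-1.3, 1.0, 6.1]
width: 0.0231
time_s: 3.75
ee_pos: [0.4171, -0.2665, 0.0532]
tcp_rot: [0.997, -0.079, 0.001, 0.0]
ft_force: [-1.4, -0.2, 5.8]
width: 0.0231
```

```bash
python3 -m crank '[{"dp":[0,0,-0.03],"spin":0,"claw":1},{"dp":[0,0,-0.07],"spin":0,"claw":1},{"dp":[0,0,-0.12],"spin":0,"claw":1},{"dp":[0.02,-0.04,-0.16],"spin":0,"claw":1},{"dp":[0.04,-0.08,-0.19],"spin":0,"claw":1},{"dp":[0.06,-0.12,-0.21],"spin":0,"claw":1},{"dp":[0.08,-0.16,-0.21],"spin":0,"claw":1},{"dp":[0.1,-0.2,-0.21],"spin":0,"claw":1},{"dp":[0.12,-0.24,-0.21],"spin":0,"claw":1},{"dp":[0.14,-0.282,-0.21],"spin":0,"claw":1},{"dp":[0.14,-0.282,-0.21],"spin":0,"claw":1},{"dp":[0.14,-0.282,-0.21],"spin":0,"claw":1}]';python3 -m crank '[{"dp":[0,0,0],"spin":0,"claw":1},{"dp":[0,0,0],"spin":0,"claw":1}]'; python3 snap.py w3
```

```text
time_s: 4.95
ee_pos: [0.5994, -0.0084, 0.2618]
tcp_rot: [0.997, -0.078, -0.0, -0.0]
ft_force: [-0.5, -0.1, -0.1]
width: 0.0232
time_s: 5.15
ee_pos: [0.5989, -0.0114, 0.2624]
tcp_rot: [0.997, -0.08, -0.0, 0.0]
ft_force: [0.1, -0.4, -0.3]
width: 0.0233
5.15 [ 0.59889837 -0.01142217  0.2624167 ] [ 9.96782344e-01 -8.01547649e-02 -3.38151820e-06  4.15044855e-04] [ 0.45  0.27 -0.62  1.52  0.16  1.4  -0.34]
```

View pics/w3.png

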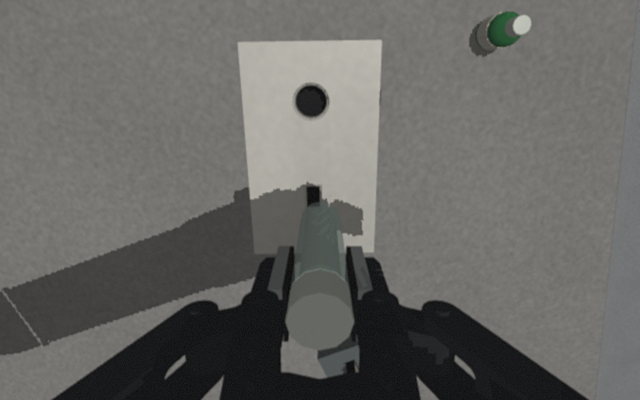

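The well rim is at about (311,100), the cap at (320,308), the far edge of the top runs (238,42)-(381,41), and the vial hangs centred in the jaws.

Run:
```python
from h import *; import pickle
np.set_printoptions(precision=4,suppress=True)
P=pickle.load(open("pics/w3.pkl","rb")); im=cv2.imread("pics/w3.png"); g=cv2.cvtColor(im,cv2.COLOR_BGR2GRAY)
top=(g>140).astype(np.uint8); 
m=np.zeros_like(g); m[70:130,280:345]=g[70:130,280:345]<140
c=max(cv2.findContours(m,0,1)[0],key=cv2.contourArea); e=cv2.fitEllipse(c); print("well rim",e, plane(P,e[0],.115), 'diam', e[1])
w=plane(P,e[0],.115)[0]
# viewer left & right edges rows 55..170
L=[];Rr=[]
for y in range(55,175,5):
    xs=np.where(top[y,200:400])[0]+200; L.append((xs.min()-.5,y)); Rr.append((xs.max()+.5,y))
for E in (L,Rr):
    X=plane(P,E,.115); f=np.polyfit(X[:,1],X[:,0],1,w=None); print("edge yaw deg",-np.degrees(np.arctan(f[0])),"x at well y",np.polyval(f,w[1]), "resid",np.std(X[:,0]-np.polyval(f,X[:,1])))
st=sensors.state(); M=R.from_quat(st["tcp_rot"]).as_matrix(); ee=st["ee_pos"]
print("well tool delta",M.T@(w-ee))
m=(g[270:350,285:356]); 
# cap top: bright ellipse
b=np.zeros_like(g); b[265:352,283:358]=((g[265:352,283:358]>95)&(g[265:352,283:358]<135))
print(g[300,280:362:4],g[265:355:5,320])
c=max(cv2.findContours(b,0,1)[0],key=cv2.contourArea); print(cv2.minEnclosingCircle(c),cv2.boundingRect(c))
for v in (300,308,315):
  print(v,M.T@(plane(P,(320,v),ee[2]+.042)[0]-ee))
```

```text
well rim ((311.0601806640625, 100.36215209960938), (33.927799224853516, 35.48992156982422), 163.33102416992188) [[0.602  0.0526 0.115 ]] diam (33.927799224853516, 35.48992156982422)
edge yaw deg -8.39466740662084 x at well y 0.5456474461375669 resid 0.00023519068968537227
edge yaw deg -8.504797957964342 x at well y 0.6571602825749283 resid 0.0002661509871193064
well tool delta [-0.0073 -0.0636  0.1475]
[ 33  19  46  85  90 103 102 103 101 102 103 104 104 103 104 101  86  86
  27  26  34] [ 89  90  90  88  89  90 104 103 102 103 103 103 103 102 102 103 104  73]
((316.0, 329.5), 39.386009216308594) (283, 293, 70, 59)
300 [-0.0005 -0.0089 -0.042 ]
308 [-0.0005 -0.0057 -0.042 ]
315 [-0.0005 -0.0029 -0.042 ]
```

```bash
python3 -m crank '[{"dp":[-0.007,-0.03,0.02],"spin":0,"claw":1},{"dp":[-0.007,-0.063,0.05],"spin":0,"claw":1},{"dp":[-0.007,-0.0635,0.075],"spin":0,"claw":1},{"dp":[-0.007,-0.0635,0.085],"spin":0,"claw":1},{"dp":[-0.007,-0.0635,0.085],"spin":0,"claw":1},{"dp":[-0.007,-0.0635,0.085],"spin":0,"claw":1}]'
python3 - <<'E'
from h import *
im=[read_camera(n)[:,:,::-1] for n in ("scene","side")]
a=cv2.resize(im[0][110:240,280:385],(400,495),interpolation=2); b=cv2.resize(im[1][100:230,265:370],(400,495),interpolation=2)
cv2.imwrite("pics/c2.png",cv2.convertScaleAbs(np.hstack([a,b]),alpha=1.4,beta=10))
st=sensors.state();M=R.from_quat(st["tcp_rot"]).as_matrix(); w=np.array([.602,.0526,.115]); print(st["ee_pos"],M.T@(w-st["ee_pos"]),st["time_s"])
E
```

```text
time_s: 5.8
ee_pos: [0.603, 0.0527, 0.1785]
tcp_rot: [0.997, -0.08, 0.001, 0.0]
ft_force: [1.0, -0.2, -0.2]
width: 0.0235
[0.60323875 0.05322111 0.1789436 ] [-0.00126898  0.00082484  0.06394071] 5.9
```

View pics/c2.png

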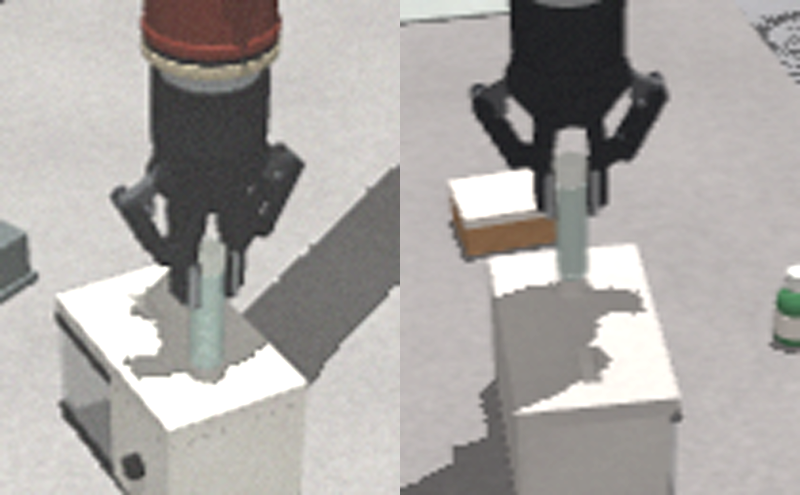

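The vial foot hangs over the well in both views: scene crop (207,368), side crop (572,278). Lowering now.

```bash
python3 -m crank '[{"dp":[-0.001,0.0005,0.005],"spin":0,"claw":1},{"dp":[-0.001,0.0005,0.009],"spin":0,"claw":1},{"dp":[-0.001,0.0005,0.013],"spin":0,"claw":1},{"dp":[-0.001,0.0005,0.017],"spin":0,"claw":1},{"dp":[-0.001,0.0005,0.02],"spin":0,"claw":1},{"dp":[-0.001,0.0005,0.02],"spin":0,"claw":1}]'; python3 -m crank '[{"dp":[0,0,0.004],"spin":0,"claw":1},{"dp":[0,0,0.008],"spin":0,"claw":1},{"dp":[0,0,0.012],"spin":0,"claw":1},{"dp":[0,0,0.015],"spin":0,"claw":1},{"dp":[0,0,0.015],"spin":0,"claw":1}]'
```

```text
time_s: 6.5
ee_pos: [0.6011, 0.0534, 0.1567]
tcp_rot: [0.997, -0.079, -0.0, 0.0]
ft_force: [0.9, -1.6, -1.1]
width: 0.0234
time_s: 7.0
ee_pos: [0.6012, 0.0534, 0.1417]
tcp_rot: [0.997, -0.079, -0.0, 0.0]
ft_force: [0.7, -4.1, -2.4]
width: 0.0234
```

```bash
python3 -m crank '[{"dp":[0,0.001,0.002],"spin":0,"claw":1},{"dp":[0,0.001,0.0035],"spin":0,"claw":1},{"dp":[0,0.001,0.0035],"spin":0,"claw":1}]'; python3 -m crank '[{"dp":[0,0,0.0005],"spin":0,"claw":-0.2},{"dp":[0,0,0.0005],"spin":0,"claw":-0.2},{"dp":[0,0,0.0005],"spin":0,"claw":-0.2},{"dp":[0,0,0.0005],"spin":0,"claw":-0.2},{"dp":[0,0,0.0005],"spin":0,"claw":-0.2},{"dp":[0,0,0.0005],"spin":0,"claw":-0.2}]'
```

```text
time_s: 7.3
ee_pos: [0.6011, 0.0531, 0.1387]
tcp_rot: [0.997, -0.079, -0.0, -0.0]
ft_force: [1.0, -0.5, -1.4]
width: 0.0234
time_s: 7.9
ee_pos: [0.6012, 0.0528, 0.1384]
tcp_rot: [0.997, -0.079, 0.0, -0.0]
ft_force: [-0.3, -0.6, 0.5]
width: 0.0513
```

```bash
python3 -m crank '[{"dp":[0,0,0],"spin":0,"claw":-1},{"dp":[0,0,-0.04],"spin":0,"claw":-1},{"dp":[0,0,-0.09],"spin":0,"claw":-1},{"dp":[0,0,-0.14],"spin":0,"claw":-1},{"dp":[-0.01,0.03,-0.16],"spin":0,"claw":-1},{"dp":[-0.01,0.06,-0.18],"spin":0,"claw":-1},{"dp":[-0.01,0.09,-0.18],"spin":0,"claw":-1},{"dp":[-0.01,0.09,-0.18],"spin":0,"claw":-1},{"dp":[-0.01,0.09,-0.18],"spin":0,"claw":-1},{"dp":[-0.01,0.09,-0.18],"spin":0,"claw":-1}]'; python3 snap.py w4
```

```text
time_s: 8.9
ee_pos: [0.577, -0.0334, 0.3181]
tcp_rot: [0.997, -0.078, -0.0, -0.0]
ft_force: [-0.1, 0.9, 0.5]
width: 0.0852
8.9 [ 0.57702268 -0.03338666  0.31810925] [ 9.96928242e-01 -7.83195154e-02 -2.10491102e-04 -2.98478914e-04] [ 0.5   0.21 -0.61  1.48  0.12  1.49 -0.27]
```

View pics/w4.png

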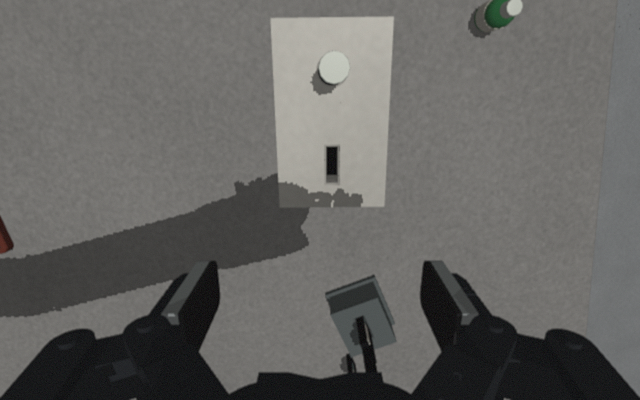

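The vial stands in the well (cap at (334,68)), and the slot is at (332,164).

Run:
```python
from h import *; import pickle
np.set_printoptions(precision=4,suppress=True)
P=pickle.load(open("pics/w4.pkl","rb")); im=cv2.imread("pics/w4.png"); g=cv2.cvtColor(im,cv2.COLOR_BGR2GRAY)
print(g[165,318:348],g[138:192,332])
m=np.zeros_like(g); m[135:188,315:350]=g[135:188,315:350]<140
c=max(cv2.findContours(m,0,1)[0],key=cv2.contourArea); r=cv2.minAreaRect(c); b=cv2.boxPoints(r); X=plane(P,b,.115); print(r,X.mean(0),np.linalg.norm(X-np.roll(X,1,0),axis=1))
s=X.mean(0); top=(g>140)
L=[];Rr=[]
for y in range(30,170,5):
    xs=np.where(top[y,200:420])[0]+200; L.append((xs.min()-.5,y)); Rr.append((xs.max()+.5,y))
for E in (L,Rr):
    X=plane(P,E,.115); f=np.polyfit(X[:,1],X[:,0],1); print("edge yaw",-np.degrees(np.arctan(f[0])),"x at slot y",np.polyval(f,s[1]))
print(np.degrees(R.from_quat(sensors.state()["tcp_rot"]).as_euler("zyx")))
m=np.zeros_like(g); m[40:95,310:360]=g[40:95,310:360]>215
c=max(cv2.findContours(m,0,1)[0],key=cv2.contourArea); cc,rr=cv2.minEnclosingCircle(c); print("cap",cc,rr,plane(P,cc,.18),g[68,310:360:3])
```

```text
[165 164 165 164 164 162 150 136  82  31   9  17  18  11  22  21  17  14
  36  81 117 130 154 162 162 161 161 161 161 159] [162 161 161 162 165 164 154 137  97  42  13  18  16  18  14  23  19  16
  19  12  22  21  15  20  18  20  17  22  14  15  17  24  22  17  15  20
  40  68  81  78  79  83  85  89 110 136 145 155 160 160 162 160 159 160]
((331.5, 164.5), (39.0, 15.0), 90.0) [ 0.5882 -0.0373  0.115 ] [0.0404 0.0149 0.0404 0.0154]
edge yaw -8.458246065961761 x at slot y 0.5324516780973602
edge yaw -8.55251422264205 x at slot y 0.6437466878817085
[   8.9575   -0.0188 -179.9653]Traceback (most recent call last):
  File "<stdin>", line 15, in <module>
ValueError: max() iterable argument is empty
```

```bash
python3 -m crank '[{"dp":[0.01,0.04,-0.01],"spin":-8,"claw":-1},{"dp":[0.02,0.08,-0.01],"spin":-16,"claw":-1},{"dp":[0.034,0.12,-0.01],"spin":-23,"claw":-1},{"dp":[0.034,0.133,-0.01],"spin":-23,"claw":-1},{"dp":[0.034,0.133,-0.01],"spin":-23,"claw":-1},{"dp":[0.034,0.133,-0.01],"spin":-23,"claw":-1},{"dp":[0.034,0.133,-0.01],"spin":-23,"claw":-1}]'; python3 snap.py w5;  python3 - <<'E'
from h import *; import pickle
P=pickle.load(open("pics/w4.pkl","rb")); print("cap",plane(P,(334,68),.18))
E
```

```text
time_s: 9.65
ee_pos: [0.5901, -0.1686, 0.3286]
tcp_rot: [0.992, 0.123, 0.0, -0.0]
ft_force: [0.2, 1.1, 0.4]
width: 0.0853
9.65 [ 0.59008377 -0.1686003   0.32856881] [ 9.92447446e-01  1.22669944e-01  2.41136485e-04 -3.06131355e-04] [ 0.66  0.28 -0.58  1.38  0.15  1.53  0.34]
cap [[0.60105032 0.0518645  0.18      ]]
```

View pics/w5.png

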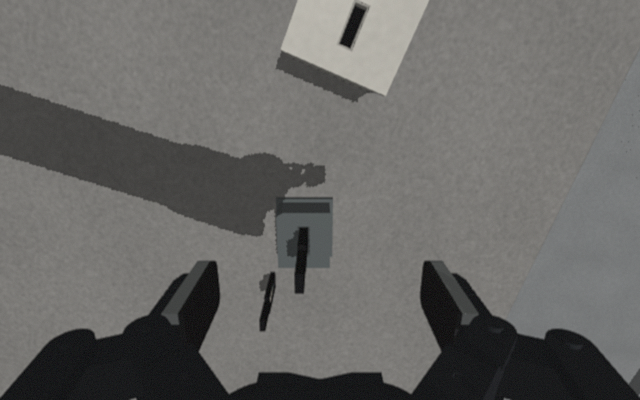

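Aligned with the stand now: handle at (301,228)-(299,292), decoy at (267,302), about 95 mm off in tool y and clear of the fingers.

Run:
```python
from h import *; import pickle
np.set_printoptions(precision=4,suppress=True)
P=pickle.load(open("pics/w5.pkl","rb")); im=cv2.imread("pics/w5.png"); g=cv2.cvtColor(im,cv2.COLOR_BGR2GRAY)
st=sensors.state(); M=R.from_quat(st["tcp_rot"]).as_matrix(); ee=st["ee_pos"]
for y in range(222,298,4): 
    xs=np.where(g[y,283:325]<38)[0]+283
    if len(xs): print(y,xs.min(),xs.max(),g[y,(xs.min()+xs.max())//2])
print(g[284:298,300],g[250:296,301])
b,gg,r=[im[:,:,i].astype(int) for i in range(3)]
# stand top edges: left/right cols, near/far rows
print("row235",g[235,270:340:2]); print("col322",g[195:275:2,322])
td=lambda px,z:M.T@(plane(P,px,z)[0]-ee)
print("handle top far",td((299.5,292.5),.153),"stand",td((277,240),.05),td((331,240),.05),td((322,214),.05),td((322,267),.05))
```

```text
230 299 307 19
234 299 307 18
238 298 307 17
242 298 307 16
246 297 307 31
250 297 306 20
254 297 306 21
258 297 305 14
262 297 305 15
266 296 305 24
270 296 304 16
274 295 303 24
278 296 303 28
282 295 303 27
286 296 302 25
290 296 302 21
[ 30  28  25  19  31  27  24  24  34  73 109 123 120 116] [ 20  20  18  18  21  23  18  20  14  18  20  21  15  18  15  11  15  18
  20  13  22  19  21  21  24  21  24  27  28  23  22  27  26  27  27  24
  25  27  21  29  25  25  33  72 107 122]
row235 [130 126 120  75  92  92  91  90  90  90  89  94  62  52  35  18  17  18
  12  55  86  90  90  90  90  91  91  92  89  89  90 105 124 125 126]
col322 [125  78  78  91  51  52  49  50  53  80  91  90  91  92  92  90  90  91
  91  91  91  89  90  89  91  90  90  90  89  91  90  91  90  89  90  89
  98 125 120 124]
handle top far [-0.0217  0.1329  0.1756] stand [-0.0567  0.1212  0.2786] [0.0147 0.1212 0.2786] [0.0027 0.0844 0.2786] [0.0028 0.1615 0.2786]
```

```bash
python3 -m crank '[{"dp":[-0.01,0.04,0.02],"spin":0,"claw":-1},{"dp":[-0.02,0.08,0.05],"spin":0,"claw":-1},{"dp":[-0.0212,0.118,0.08],"spin":0,"claw":-1},{"dp":[-0.0212,0.1215,0.1],"spin":0,"claw":-1},{"dp":[-0.0212,0.1215,0.1],"spin":0,"claw":-1},{"dp":[-0.0212,0.1215,0.1],"spin":0,"claw":-1},{"dp":[-0.0212,0.1215,0.1],"spin":0,"claw":-1}]'; python3 snap.py w6;python3 - <<'E'
from h import *; import pickle
np.set_printoptions(precision=4,suppress=True)
P=pickle.load(open("pics/w6.pkl","rb")); im=cv2.imread("pics/w6.png"); g=cv2.cvtColor(im,cv2.COLOR_BGR2GRAY)
st=sensors.state(); M=R.from_quat(st["tcp_rot"]).as_matrix(); ee=st["ee_pos"]
L=[]
for y in range(120,345,8):
    xs=np.where(g[y,270:370]<40)[0]+270
    if len(xs): print(y,xs.min(),xs.max(),end='; ')
print(); print(g[150:350:4,320])
td=lambda px,z:M.T@(plane(P,px,z)[0]-ee)
print(td((320,300),.153),proj(P,ee+M@np.array([0,0.012,ee[2]-.153])),proj(P,ee+M@np.array([0,-0.012,ee[2]-.153])))
E
```

```text
time_s: 10.4
ee_pos: [0.5997, -0.2923, 0.2306]
tcp_rot: [0.992, 0.123, 0.001, 0.0]
ft_force: [-0.2, 0.2, 0.1]
width: 0.0854
10.4 [ 0.59973705 -0.29232657  0.2305898 ] [9.92448031e-01 1.22657469e-01 1.34567481e-03 4.90523381e-04] [ 0.76  0.41 -0.51  1.4   0.2   1.38  0.49]
152 313 323; 160 312 323; 168 312 323; 176 312 324; 184 311 325; 192 311 325; 200 311 325; 208 312 324; 216 312 324; 224 272 277; 232 270 277; 240 270 277; 248 270 276; 256 270 274; 264 270 272; 
[ 18  16  16  30  34  23  13  24  13  12  33  35  30  31  25  18  17  16
 114 124 123 127 120 124 124 125 118 123 126 116 125 124 121 120 126 124
 122 129 122 124 123 123 131 124 128 127 127 129 127 131]
[-0.0002  0.0739  0.0777] [[320.3668 222.0914]] [[320.4015 188.3417]]
```

View pics/w6.png

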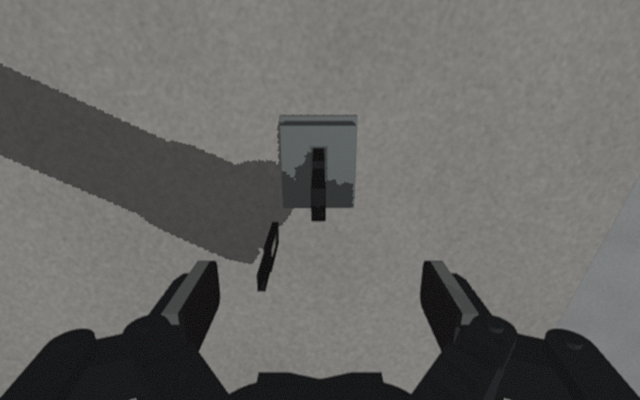

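The handle sits where predicted, far edge at row 221 and centre column 318. Descending to grip.

```bash
python3 -m crank '[{"dp":[-0.001,-0.0005,0.04],"spin":0,"claw":-1},{"dp":[-0.001,-0.0005,0.08],"spin":0,"claw":-1},{"dp":[-0.001,-0.0005,0.105],"spin":0,"claw":-1},{"dp":[-0.001,-0.0005,0.117],"spin":0,"claw":-1},{"dp":[-0.001,-0.0005,0.117],"spin":0,"claw":-1},{"dp":[-0.001,-0.0005,0.117],"spin":0,"claw":1},{"dp":[-0.001,-0.0005,0.117],"spin":0,"claw":1},{"dp":[-0.001,-0.0005,0.117],"spin":0,"claw":1},{"dp":[-0.001,-0.0005,0.117],"spin":0,"claw":1},{"dp":[-0.001,-0.0005,0.117],"spin":0,"claw":1},{"dp":[-0.001,-0.0005,0.117],"spin":0,"claw":1},{"dp":[-0.001,-0.0005,0.117],"spin":0,"claw":1}]' 40; python3 -m crank '[{"dp":[0,0,0],"spin":0,"claw":1},{"dp":[0,0,0],"spin":0,"claw":1},{"dp":[0,0,0],"spin":0,"claw":1}]'; python3 -m crank '[{"dp":[0,0,-0.03],"spin":0,"claw":1},{"dp":[0,0,-0.06],"spin":0,"claw":1},{"dp":[0,0,-0.1],"spin":0,"claw":1},{"dp":[0,0,-0.13],"spin":0,"claw":1},{"dp":[0,0,-0.15],"spin":0,"claw":1},{"dp":[0,0,-0.15],"spin":0,"claw":1}]'
```

```text
time_s: 11.65
ee_pos: [0.5977, -0.2941, 0.1118]
tcp_rot: [0.993, 0.121, 0.0, 0.0]
ft_force: [0.7, 0.9, 2.4]
width: 0.0093
time_s: 11.95
ee_pos: [0.5977, -0.2941, 0.1117]
tcp_rot: [0.993, 0.121, 0.0, 0.0]
ft_force: [0.2, -1.0, 5.2]
width: 0.0097
time_s: 12.55
ee_pos: [0.5982, -0.2942, 0.2641]
tcp_rot: [0.993, 0.121, 0.002, 0.001]
ft_force: [-0.3, -0.1, -1.2]
width: 0.0091
```

```bash
python3 -m crank '[{"dp":[0.008,-0.04,0],"spin":4,"claw":1},{"dp":[0.016,-0.08,0],"spin":8,"claw":1},{"dp":[0.025,-0.12,0],"spin":12,"claw":1},{"dp":[0.033,-0.16,0],"spin":16,"claw":1},{"dp":[0.041,-0.2,0],"spin":20,"claw":1},{"dp":[0.048,-0.235,0],"spin":22.5,"claw":1},{"dp":[0.052,-0.252,0],"spin":22.5,"claw":1},{"dp":[0.052,-0.252,0],"spin":22.5,"claw":1},{"dp":[0.052,-0.252,0],"spin":22.5,"claw":1},{"dp":[0.052,-0.252,0],"spin":22.5,"claw":1}]'; python3 snap.py w7
python3 - <<'E'
from h import *; import pickle
np.set_printoptions(precision=4,suppress=True)
P=pickle.load(open("pics/w7.pkl","rb")); im=cv2.imread("pics/w7.png")
st=sensors.state(); M=R.from_quat(st["tcp_rot"]).as_matrix(); ee=st["ee_pos"]
print(np.degrees(np.arctan2(M[1,0],M[0,0])), "slot delta",M.T@([.5882,-.0373,.115]-ee))
f=ee[2]-.1037
td=lambda x,y,z:proj(P,ee+M@np.array([x,y,0])+[0,0,z-ee[2]])[0]
print("handle top near/far",td(0,-.012,f+.145),td(0,.012,f+.145),"foot near",td(0,-.018,f),"frame top near",td(0,-.018,f+.09), "slot",proj(P,[.5882,-.0373,.115]))
s=[read_camera(n)[:,:,::-1] for n in ("scene","side")]
a=cv2.resize(s[0][110:230,275:365],(300,400),interpolation=2); b=cv2.resize(s[1][110:230,270:360],(300,400),interpolation=2)
for i,x in enumerate(s): cv2.imwrite(f"pics/s{i}_7.png",x)
z=np.zeros((600,800,3),np.uint8)
z[:400,:300]=a; z[:400,300:600]=b
z[400:600,:]=0
w=im[60:380,250:390]; z[:457,600:800]=cv2.resize(w,(200,457))
cv2.imwrite("pics/c7.png",cv2.convertScaleAbs(z,alpha=1.5,beta=5))
E
```

```text
time_s: 13.55
ee_pos: [0.5868, -0.0386, 0.2604]
tcp_rot: [0.997, -0.076, -0.001, 0.0]
ft_force: [0.1, -0.0, -0.3]
width: 0.0092
13.55 [ 0.58679511 -0.03859612  0.26038323] [ 9.97140573e-01 -7.55654403e-02 -6.92193790e-04  2.48702881e-04] [ 0.48  0.25 -0.59  1.55  0.14  1.39 -0.27]
-8.684864186756133 slot delta [ 0.0013 -0.0016  0.1455]
handle top near/far [321.4625 291.3173] [321.3368 349.5692] foot near [320.4933 169.1062] frame top near [320.9218 214.5854] slot [[321.6892 176.0625]]
```

View pics/c7.png

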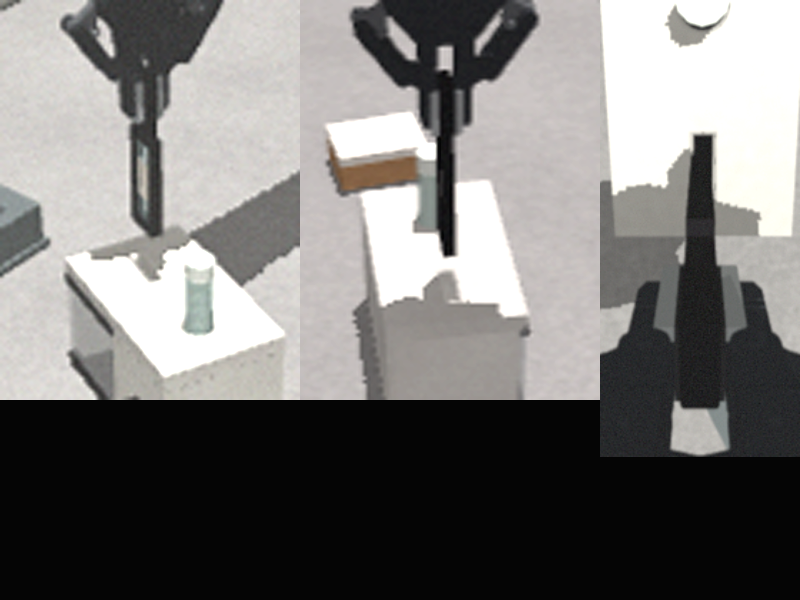

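The handle's far edge is at about row 345 (predicted 349.6 for a centred grip), so the carrier sits about 1.7 mm toward tool -y. That cancels the remaining y error, so only x needs about +1.3 mm. Lowering in stages.

```bash
python3 -m crank '[{"dp":[0.0012,0,0.015],"spin":0,"claw":1},{"dp":[0.0012,0,0.03],"spin":0,"claw":1},{"dp":[0.0012,0,0.035],"spin":0,"claw":1},{"dp":[0.0012,0,0.035],"spin":0,"claw":1},{"dp":[0.0012,0,0.035],"spin":0,"claw":1}]'; python3 -m crank '[{"dp":[0,0,0.004],"spin":0,"claw":1},{"dp":[0,0,0.008],"spin":0,"claw":1},{"dp":[0,0,0.012],"spin":0,"claw":1},{"dp":[0,0,0.015],"spin":0,"claw":1},{"dp":[0,0,0.015],"spin":0,"claw":1}]'
```

```text
time_s: 14.2
ee_pos: [0.5883, -0.037, 0.2263]
tcp_rot: [0.997, -0.075, -0.0, -0.0]
ft_force: [1.0, -0.3, 0.6]
width: 0.0095
time_s: 14.7
ee_pos: [0.588, -0.0371, 0.2108]
tcp_rot: [0.997, -0.075, -0.0, -0.0]
ft_force: [0.3, 0.2, -0.6]
width: 0.0096
```

```bash
python3 -m crank '[{"dp":[0,0.001,0.004],"spin":0,"claw":1},{"dp":[0,0.001,0.009],"spin":0,"claw":1},{"dp":[0,0.001,0.014],"spin":0,"claw":1},{"dp":[0,0.001,0.019],"spin":0,"claw":1},{"dp":[0,0.001,0.02],"spin":0,"claw":1}]'; python3 -m crank '[{"dp":[0,0,0.005],"spin":0,"claw":1},{"dp":[0,0,0.012],"spin":0,"claw":1},{"dp":[0,0,0.019],"spin":0,"claw":1},{"dp":[0,0,0.026],"spin":0,"claw":1},{"dp":[0,0,0.026],"spin":0,"claw":1}]'
```

```text
time_s: 15.2
ee_pos: [0.5877, -0.0381, 0.1904]
tcp_rot: [0.997, -0.075, -0.001, -0.0]
ft_force: [-0.4, -0.1, -0.4]
width: 0.0094
time_s: 15.7
ee_pos: [0.5875, -0.0381, 0.164]
tcp_rot: [0.997, -0.075, -0.001, -0.0]
ft_force: [0.2, 0.4, -0.3]
width: 0.0096
```

Free sliding, no forces. 30 mm remain to TCP z ≈ 0.134.

```bash
python3 -m crank '[{"dp":[0,0,0.006],"spin":0,"claw":1},{"dp":[0,0,0.012],"spin":0,"claw":1},{"dp":[0,0,0.018],"spin":0,"claw":1},{"dp":[0,0,0.024],"spin":0,"claw":1},{"dp":[0,0,0.03],"spin":0,"claw":1},{"dp":[0,0,0.03],"spin":0,"claw":1},{"dp":[0,0,0.03],"spin":0,"claw":1},{"dp":[0,0,0.03],"spin":0,"claw":1}]'; python3 snap.py w8
python3 - <<'E'
from h import *; import pickle
np.set_printoptions(precision=4,suppress=True)
P=pickle.load(open("pics/w8.pkl","rb")); im=cv2.imread("pics/w8.png")
st=sensors.state(); M=R.from_quat(st["tcp_rot"]).as_matrix(); ee=st["ee_pos"]
f=ee[2]-.1037
td=lambda x,y,z:proj(P,ee+M@np.array([x,y,0])+[0,0,z-ee[2]])[0]
print("slide z",f+.045,"handle top far",td(0,.012,f+.145),"frame top near",td(0,-.018,f+.09),st["ft_force"])
s=[read_camera(n)[:,:,::-1] for n in ("scene","side")]
z=np.zeros((460,800,3),np.uint8)
z[:400,:300]=cv2.resize(s[0][130:250,280:370],(300,400),interpolation=2); z[:400,300:600]=cv2.resize(s[1][110:230,270:360],(300,400),interpolation=2)
z[:457,600:800]=cv2.resize(im[60:380,250:390],(200,457))
cv2.imwrite("pics/c8.png",cv2.convertScaleAbs(z,alpha=1.5,beta=5))
E
```

```text
time_s: 16.5
ee_pos: [0.5883, -0.038, 0.1356]
tcp_rot: [0.997, -0.075, 0.0, -0.0]
ft_force: [-0.9, -0.9, -0.4]
width: 0.0095
16.5 [ 0.58834707 -0.03800494  0.1356404 ] [ 9.97213337e-01 -7.46022688e-02  2.46103232e-04 -4.37546512e-05] [ 0.46  0.34 -0.57  1.71  0.2   1.15 -0.31]
slide z 0.07698928936326105 handle top far [321.4619 349.3279] frame top near [320.789  214.5582] [-0.9824  0.0645 -0.3431]
```

View pics/c8.png

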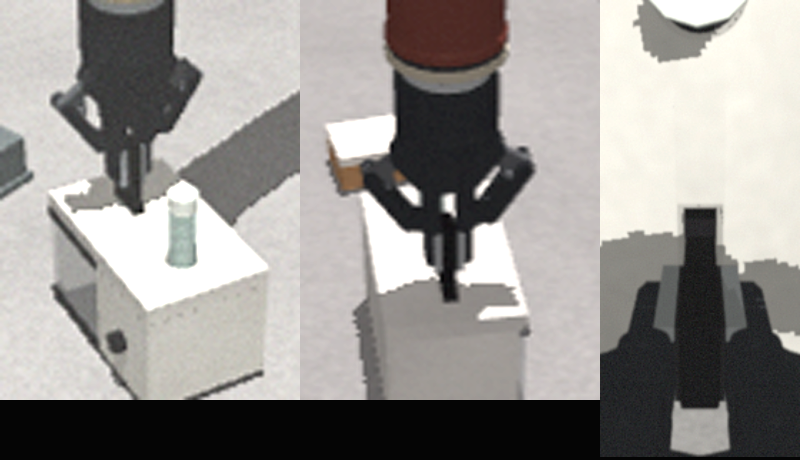

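The carrier hangs in the slot without slipping (handle far edge still at row 345), and the vial stands in the well. The slide's middle is at about z = 0.077, so I make a last 1.5 mm trim and hand in.

```bash
python3 -m crank '[{"dp":[0,0,0.0015],"spin":0,"claw":1},{"dp":[0,0,0.0015],"spin":0,"claw":1},{"dp":[0,0,0.0015],"spin":0,"claw":1},{"dp":[0,0,0.0015],"spin":0,"claw":1},{"dp":[0,0,0.0015],"spin":0,"claw":1}]'; python3 -c "
from rig import ticket; print(ticket.job_done())"
```

```text
time_s: 17.15
ee_pos: [0.5882, -0.0381, 0.1339]
tcp_rot: [0.997, -0.075, 0.0, -0.0]
ft_force: [0.2, 0.5, -0.7]
width: 0.0096
the job is handed in; nothing more can be done
None
```

I stood the tall vial in the viewer's well and let go of it. I then took the larger carrier (the one in the stand, not the smaller decoy on the bench) by its handle and lowered it through the slot. I handed in at 17 s, still gripping it; no verdict is reported.

- **Vial:** It went down until its foot was within about 1 mm of the well floor by the tool height. Afterwards its cap measured about 1 mm from the well axis, and it looked upright in the last views.
- **Carrier:** The slide's middle is at z ≈ 0.0753 m against the target 0.075 m. The finger opening is 9.6 mm, wrist forces were below about 1 N, and the pictures showed no slip in the grip.
- **Carrier position in the slot:** I worked this out from the tool pose and the fit in the slot, because the slide itself is not visible inside the viewer.
- **Small disagreements:** While lowering, the tool drifted about 1.5 mm along the slot and I took back 1 mm of it. Camera and tool readings otherwise differed by 1–2 mm.
- **Short vial, box and bottle:** I never went near them, but did not measure their positions again at the end.

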